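# Clamp a glued action camera to its mounting plate

### The job

An action camera has just been glued to its L-shaped mounting plate, which was left part-way into the small screw clamp. Push the plate along its channel until its front end is fully home against the stop, then turn the clamp's T-handle clockwise until the pad meets the camera's back and snug it by feel: firmly held, but not overtightened, or the camera cracks. Let go of everything at the end, and leave the other gear on the bench where it is.

Things in the scene. Friction and masses are not known exactly. Their poses are not given: they have to be found in the camera images.
- clamp: Screw clamp, fixed: aluminium base 110 (x) x 260 (y) x 15 mm. Origin at bench height on the vertical screw axis, z up. The channel (1.8 mm play each side) runs along y; the plate goes in towards +y. Column at y +72 to +114, 133 mm high; the grey arm on it, 34 wide, spans y -19 to +114, top 116 to 121 mm up (set by hand, locked). The base ends at y -130: the plate's upright leg stays outside it.
- stop_face (a point): Centre of the stop's face, 19 mm above the bench, at clamp (0, 35); axes as the clamp's.
- work: The work, loose, 0.25 to 0.5 kg: L-shaped aluminium plate 44 wide, 170 long, 8 thick (underside 15 mm up); silver camera (41 x 60 x 26 mm, dark screen up) glued on its front end, upright leg (44 wide, 10 thick, top 42 mm above the underside) at its rear. Origin: plate's underside below the camera's centre; y points to the front end and stop. Starts 25 to 55 mm short of home; home, it is on the screw axis.
- nose (a point): Middle of the plate's front end, work (0, 35, 4) mm; at home it touches stop_face.
- leg (a point): Middle of the outer (rear) face of the upright leg, work (0, -135, 30) mm: push here towards +y, it slides with 1 to 5 N. The leg's top is 12 mm above this point.
- pad: The round rubber-faced pad at the screw's lower end, 28 mm diameter; it turns and goes down with the screw. Origin: centre of its underside. It gives about 1 mm per 60 N. It presses on the camera's back, which is 49 mm above the bench.
- handle_grip (a point): Centre of the T-handle, on the screw axis, 112 mm above the pad's face. Its round bar, 12 mm thick, reaches 66 mm to either side along this point's x and ends in 16 mm balls; hub 22 mm thick. It goes down as it turns; the bar is 161 mm above the bench when the pad touches the camera. Its underside stays 30 mm or more above the clamp's arm. Push a bar end round, or pinch the bar.
- handle (a joint): Handle angle, rad; grows clockwise from above, lowering pad and handle 24 mm a turn (3.8 mm a rad). 1.6 to 4.3 rad before the pad touches, then some 230 N a rad. Moment while turning: 0.03 Nm free, then 0.010 to 0.014 Nm per N on the pad (friction, so less shows in a pause). It stays where left. Snug: 25 to 70 N; aim for 0.5 Nm (11 N pushing 45 mm from the axis). 90 N cracks the camera.
- spare_cam_a: Bystander: a spare silver action camera, 30 x 60 x 41 mm. Origin under its centre.
- spare_cam_b: Bystander: another spare action camera, same size.
- tape_roll: Bystander: small grey tape roll, 48 mm diameter, 19 high.
- battery_a: Bystander: grey camera battery, 36 x 22 x 12 mm.
- drive: Bystander: grey portable drive, 115 x 80 x 16 mm.
- driver: Bystander: screwdriver with black handle, 170 mm long.
- parts_tray: Bystander: grey open tray, 120 x 160 x 35 mm.
Things that resemble listed ones, but are neither listed nor needed, are in the scene too. Several things have the shape of the work; the one meant has the colours described above.

How it is judged:
By the outcome, as a careful person would: the job done as asked, in the order asked, and still so for the second after the job is handed in, with the robot touching nothing.
It also fails if it takes over 51 s, if anything falls off the work surface, if the arm or the gripper's body presses on something with over 40 N, if the wrist force passes 120 N, or if a joint passes its speed limit or range.

### The arm

A 6-joint arm with a two-finger parallel gripper is mounted at the origin on the work surface. World frame = base frame: x ahead of the robot, y to its left, z up, the work surface at z = 0. Lengths are in m, angles in rad, forces in N, time in s.
With the tool pointing down it reaches from about 0.35 to 0.975 m from the base axis. Payload 4.9 kg.
Tool frame: the origin (TCP) lies at the very end of the fingers, on their centre line; the grasp point (between the pads) lies 19 mm behind it (pinch_z is the distance from the TCP to the grasp point, in m); z points along the fingers, y is the line along which they close (so a half turn about z gives the same grasp; the last joint's range is limited). The gripper opens to 85 mm and grips with 20 to 120 N. Pads are 22 mm wide; open, the fingers measure 114 mm over their backs; the gripper's body (76 mm by 85 mm) begins 54 mm behind the grasp point. The pads swing forward as they close: fully open they stand 13 mm farther back than shut.
Start: joints at [-1.442, 0.053, 1.613, -0, 1.476, -0.119], TCP at [0.153, -0.606, 0.231] pointing down, gripper open.
Joint ranges: [-3.01, 3.01], [-1.01, 2.22], [0.06, 2.58], [-1.02, 4.17], [0.09, 2.62], [-3.14, 3.14]. Speed limits (rad/s): [2.57, 2.57, 3.14, 3.14, 3.14, 3.14].

### API

Orientations are given as a unit quaternion [w, x, y, z].
In Python, from plant import * gives the robot as it stands. The module is installed in compiled form; this text tells all that it offers.
- The arm moves only by the tool play_rows, never from a script. Its arguments are lists of equal length, an entry for each row: "linear": the shift along the world's x, y, z in m, a list of three; "turn": the turn about the world's z in degrees. A call has 1 to 8 rows; each row shifts and turns the commanded pose from where the row before left it; what a row does not reach is not made up. A row lasts 1/8 s, in which the tool goes at most 62.5 mm and 10.7 degrees, less where a joint would pass 70% of its speed; a pose out of reach is approached as far as the arm can. A call is refused whole if a number of a shift passes 0.0625 or a number of a turn 10.7, either way. A call with a gripper value outside its range is refused whole. "hand" is the finger opening in m, from 0 to 0.0854, set as the call begins (left out, the last holds). The fingers move at their own pace and stop on an object; the grip force is fixed at half the most. Time passes only in rows, so rows that do not move let the fingers close. It gives the time, the measured TCP pose, the force, the opening and the grip force at its end, in the units of the state.
- state(): the state, without advancing time (a new reading comes with each control period).
- grab_frame(name): name is "scene" or "top" or "wrist"; returns the picture (420x560x3 uint8, red, green, blue); there is no depth.
- camera_info(name): a dict with "camera_matrix" (3x3 intrinsics, pixels), "origin" and "attitude" of the camera in the world; the wrist camera has in their place "mount" (4x4, takes a point from camera to tool coordinates, whose origin is the TCP and whose axes are the flange's). Camera axes: x right, y down, z forward; pixel columns grow to the right and rows downward; lengths in m; the calibration is good to about 2 mm. A picture is of the moment at which its call begins: read the wrist's pose just before it. camera_info takes no time and is no camera call.
- job_done(): hands the job in; it is judged then, once.
Trained networks look in the newest picture that a camera, given by its name, has taken for a name from the list of things; names that differ only in an ending like _2 or _b are one class to them, and where a whole thing is asked for, a point or a joint stands for the part that bears it (a point fixed in the world has none). Each returns a list of dicts, best first, with "p" (0 to 1); they miss things now and then, are a little off and sometimes report something else, mostly with a low value. They report only what shows in the picture. A call takes as long as a camera call. They do not tell look-alikes from the thing itself.
- trace(camera, thing): "region" (420x560 bool, what is visible of it) and "location" ([column, row] in pixels, amid what is visible of it).
The state is a dict: "time": time; "joint_pos": joint angles; "joint_vel": joint speeds; "joint_efforts": joint torques, N m; "tool_pos": TCP position; "tool_rot": TCP orientation; "contact_force": force on the tool from outside, world axes, zero at the start; "ft_torque": the same for the moment, N m; "gripper_width": opening from 0.0 (shut) to 1.0 (fully open); "grasp_force": force on a finger pad.
Only numpy, scipy, OpenCV 4.12 (cv2) and the standard library are available. Lean on these libraries where they do the work, as an engineer would, in place of code of your own. Each camera call takes 0.05 s, during which the arm holds its last target. There are 200 camera calls.

## Working session

There is one attempt and no reset: what is moved stays moved. The work goes in short steps, Python scripts to look and compute and a tool call to move; the robot and the scene stay as the last step left them, time stands still between calls to the robot, and variables do not carry over. Pictures are saved under pics/ and viewed, at most 10 in all, crops included, and the job is handed in when it is done.

Besides the shell and the picture viewer there is one more tool, called after "Request:" as a command line: name --pt "numbers of a row" for each row, then --argument value for the rest. play_rows: Moves the arm, as the interface text tells. Its arguments: {"type":"object","properties":{"linear":{"type":"array","items":{"type":"array","items":{"type":"number"}}},"turn":{"type":"array","items":{"type":"number"}},"hand":{"type":"number"}},"required":["linear","turn"]}

```bash
mkdir -p pics; cat > h.py <<'E'
from plant import *
import numpy as np, cv2
from scipy.spatial.transform import Rotation as R
def att(a):
    a=np.array(a,float)
    return a if a.shape==(3,3) else R.from_quat(a,scalar_first=True).as_matrix()
def cam(n):
    c=camera_info(n);K=np.array(c["camera_matrix"])
    if n=="wrist":
        s=state();T=np.eye(4);T[:3,:3]=att(s["tool_rot"]);T[:3,3]=s["tool_pos"]
        T=T@np.array(c["mount"]);return K,T[:3,:3],T[:3,3]
    return K,att(c["attitude"]),np.array(c["origin"])
def pix2w(C,p,z):
    K,A,o=C;d=A@np.linalg.inv(K)@np.array([p[0],p[1],1.]);return o+d*(z-o[2])/d[2]
def w2pix(C,P):
    K,A,o=C;q=K@(A.T@(np.array(P)-o));return q[:2]/q[2]
def save(n,f): cv2.imwrite("pics/"+f,cv2.cvtColor(f_ if (f_:=n) is not None else n,cv2.COLOR_RGB2BGR))
E
python3 - <<'E'
from h import *
for n in("top","scene"):
    save(grab_frame(n),n+"1.png"); print(n,cam(n))
    for t in("clamp","work","pad","handle_grip","leg"):
        for d in trace(n,t)[:4]: print(t,round(d["p"],2),np.round(d["location"]),d["region"].sum())
print(state())
E
```

```text
top (array([[380.26563104,   0.        , 278.71273833],
       [  0.        , 380.26563104, 206.01900065],
       [  0.        ,   0.        ,   1.        ]]), array([[-0.01075491, -0.9959019 ,  0.08979826],
       [-0.99991854,  0.01009393, -0.00781169],
       [ 0.00687326, -0.08987496, -0.99592934]]), array([ 0.44729122, -0.00785578,  1.1949155 ]))
clamp 0.88 [276. 202.] 2610
work 0.95 [194. 155.] 727
work 0.7 [311. 190.] 621
work 0.65 [312. 268.] 790
handle_grip 0.78 [277. 192.] 217
handle_grip 0.38 [269. 167.] 265
leg 0.8 [310. 270.] 776
leg 0.76 [311. 188.] 615
leg 0.63 [271. 166.] 234
scene (array([[495.20179009,   0.        , 287.57634707],
       [  0.        , 495.20179009, 205.88830282],
       [  0.        ,   0.        ,   1.        ]]), array([[ 0.57345386,  0.68802607, -0.44471429],
       [ 0.81923269, -0.47967643,  0.31427428],
       [ 0.00290993, -0.54454628, -0.83872575]]), array([ 1.07183666, -0.44588241,  1.19826687]))
clamp 0.95 [314. 232.] 3071
work 0.97 [239. 202.] 1024
work 0.62 [418. 232.] 983
work 0.57 [294. 260.] 1044
pad 0.7 [293. 263.] 1123
handle_grip 0.59 [312. 214.] 282
leg 0.9 [420. 235.] 985
leg 0.85 [289. 263.] 1041
leg 0.73 [238. 204.] 964
{'time': 0.6, 'joint_pos': array([-1.44198881e+00,  5.26845081e-02,  1.61289068e+00, -1.04169509e-05,
        1.47601011e+00, -1.18981465e-01]), 'joint_vel': array([ 6.70506434e-04,  5.18641698e-05, -8.83084624e-05,  7.37207728e-04,
        1.72406200e-03,  1.50429810e-03]), 'joint_efforts': array([-6.47729848e-04, -3.93407285e+01, -3.70230639e+01, -2.22136737e-04,
        6.77200151e-04,  1.68636842e-05]), 'tool_pos': array([ 0.15329467, -0.60589063,  0.23131876]), 'tool_rot': array([ 3.70222259e-06,  9.92334829e-01,  1.23578264e-01, -5.16697051e-06]), 'contact_force': array([-0.03520801, -0.3384226 , -0.40568616]), 'ft_torque': array([-0.00942087, -0.01480133,  0.01507427]), 'grasp_force': 0.0, 'gripper_width': 0.9988885230580226}
```

View pics/top1.png

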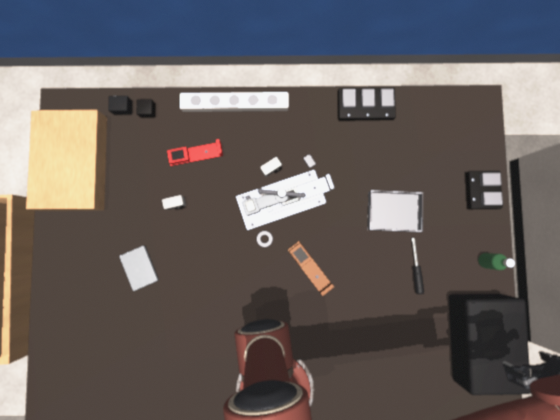

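View pics/scene1.png

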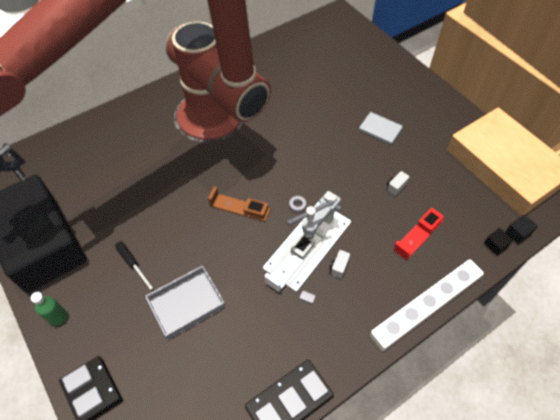

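Candidates for the work: red L at top (194,155), orange L at (312,268), and the silver one in the clamp at (311,190). Silver matches the description. Next, a close crop to check it.

```bash
python3 - <<'E'
import cv2,numpy as np
a=cv2.resize(cv2.imread("pics/top1.png")[160:240,225:345],None,fx=6.6,fy=6.6,interpolation=cv2.INTER_CUBIC)
cv2.imwrite("pics/c1.png",a)
b=cv2.resize(cv2.imread("pics/scene1.png")[180:300,250:370],None,fx=5,fy=5,interpolation=cv2.INTER_CUBIC)
cv2.imwrite("pics/c2.png",b)
E
```

```text
(no output)
```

View pics/c1.png

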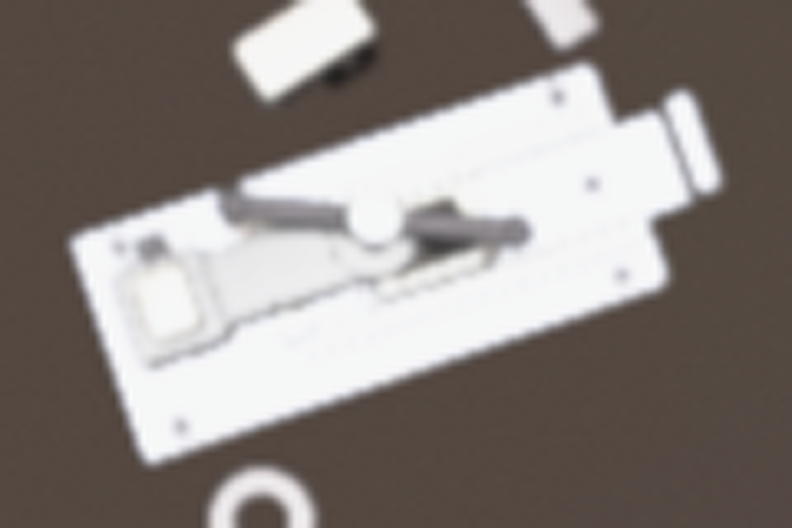

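View pics/c2.png

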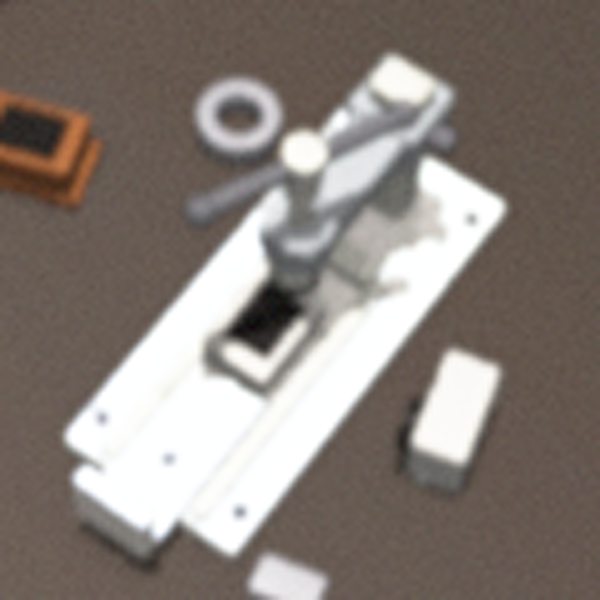

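```bash
python3 - <<'E'
from h import *
T=cam("top");S=cam("scene")
t=lambda u,v:((u+.5)/6.6-.5+225,(v+.5)/6.6-.5+160)
s=lambda u,v:((u+.5)/5-.5+250,(v+.5)/5-.5+180)
def rep(n,P): print(n,np.round(P,4).tolist())
c=[pix2w(T,t(*p),.015) for p in((72,240),(595,65),(665,288),(148,463))]
for p in c: rep("ct",p)
c2=[pix2w(S,s(*p),.015) for p in((508,207),(233,556),(65,437))]
for p in c2: rep("cs",p)
ctr=np.mean(c,0); f=(c[0]+c[3]-c[1]-c[2])/2; f[2]=0
print("len",np.linalg.norm(f),np.linalg.norm(c[0]-c[3])); f/=np.linalg.norm(f)
yaw=np.arctan2(f[1],f[0]); print("y axis dir deg",np.degrees(yaw)); rep("origin(y0 if centred)",ctr)
X=np.array([f[1],-f[0],0])
for p in ((690,92),(720,185)):
    q=pix2w(T,t(*p),.057); d=q-ctr; rep("leg",[*q,d@X,d@f])
for p in ((82,468),(150,528)): # upper leg edge outer, scene
    q=pix2w(S,s(*p),.057); d=q-ctr; rep("legS",[*q,d@X,d@f])
for z in(.167,.172,.177):
    for p in((377,217),(230,205),(517,233)):
        q=pix2w(T,t(*p),z);d=q-ctr; rep("bar%g"%z,[*q,d@X,d@f])
    for p in((200,207),(440,136)):
        q=pix2w(S,s(*p),z);d=q-ctr; rep("barS%g"%z,[*q,d@X,d@f])
E
```

```text
ct [0.5866, 0.1174, 0.015]
ct [0.6681, -0.1316, 0.015]
ct [0.561, -0.1627, 0.015]
ct [0.481, 0.0819, 0.015]
cs [0.5874, 0.1145, 0.015]
cs [0.6697, -0.1332, 0.015]
cs [0.5642, -0.1667, 0.015]
len 0.25967050762846994 0.11148162623011648
y axis dir deg 108.11547148110193
origin(y0 if centred) [0.5742, -0.0237, 0.015]
leg [0.6473, -0.1706, 0.057, 0.0238, -0.1623]
leg [0.6041, -0.1834, 0.057, -0.0212, -0.161]
legS [0.6015, -0.1791, 0.057, -0.0223, -0.1562]
legS [0.6482, -0.1695, 0.057, 0.025, -0.1615]
bar0.167 [0.577, -0.0244, 0.167, 0.0025, -0.0015]
bar0.167 [0.5826, 0.0362, 0.167, 0.0266, 0.0543]
bar0.167 [0.5698, -0.0821, 0.167, -0.0223, -0.0541]
barS0.167 [0.5638, -0.0806, 0.167, -0.0275, -0.0508]
barS0.167 [0.5982, 0.0408, 0.167, 0.0429, 0.0539]
bar0.172 [0.5763, -0.0244, 0.172, 0.0019, -0.0013]
bar0.172 [0.5819, 0.0359, 0.172, 0.0259, 0.0543]
bar0.172 [0.5692, -0.0818, 0.172, -0.0228, -0.0536]
barS0.172 [0.5663, -0.0823, 0.172, -0.0257, -0.0532]
barS0.172 [0.6005, 0.0384, 0.172, 0.0444, 0.0509]
bar0.177 [0.5757, -0.0243, 0.177, 0.0013, -0.001]
bar0.177 [0.5812, 0.0357, 0.177, 0.0252, 0.0543]
bar0.177 [0.5686, -0.0814, 0.177, -0.0233, -0.0531]
barS0.177 [0.5687, -0.0841, 0.177, -0.024, -0.0557]
barS0.177 [0.6028, 0.0361, 0.177, 0.0458, 0.0479]
```

Confirmed: in the crop the silver camera with its dark screen sits in the clamp, with the leg outside at about (695,140) in c1. The clamp axis is near (0.575,-0.024), with +y at 108° and the leg about 26 mm short of home. I'll move behind the leg.

Request:
play_rows --pt "0.045 0.036 0.02" --pt "0.05 0.038 0.02" --pt "0.05 0.038 0.01" --pt "0.05 0.038 0" --pt "0.05 0.038 0" --pt "0.05 0.038 0" --pt "0.05 0.038 0" --pt "0.05 0.038 0" --turn '[10.4,10.4,10.4,10.4,10.4,10.4,10.4,10.4]' --hand 0

```text
time: 1.6
tool_pos: [0.5451, -0.306, 0.2804]
tool_rot: [0.0, 0.658, 0.753, -0.0]
contact_force: [1.1, 0.3, 0.3]
gripper_width: -0.004
grasp_force: 0.0
```

Request:
play_rows --pt "0.046 0.038 -0.025" --pt "0.046 0.038 -0.025" --pt "0 0 0" --pt "0 0 0" --turn '[10.4,0.3,0,0]'

```text
time: 2.1
tool_pos: [0.6325, -0.2341, 0.2318]
tool_rot: [-0.0, 0.587, 0.81, -0.0]
contact_force: [-0.9, -0.4, 0.7]
gripper_width: -0.0
grasp_force: 0.0
```

```bash
python3 - <<'E'
from h import *
C=cam("wrist");save(grab_frame("wrist"),"w1.png");s=state();print(s["time"],s["tool_pos"],s["tool_rot"],s["contact_force"],s["joint_pos"])
for t in("leg","work","clamp","handle_grip"):
    for d in trace("wrist",t)[:3]: print(t,d["p"],d["location"],pix2w(C,d["location"],.057 if t!="handle_grip" else .172))
E
```

```text
2.15 [ 0.63241058 -0.23476776  0.23262502] [ 6.06330514e-04  5.87376992e-01  8.09313224e-01 -8.38390203e-05] [-0.2316238   0.29649305 -0.26683733] [-4.65525190e-01  1.65918614e-01  1.48868682e+00 -3.62722304e-04
  1.48581759e+00 -7.80662698e-01]
leg 0.79 [295.9, 55.4] [ 0.61034726 -0.12902559  0.057     ]
work 0.7 [296.3, 60.4] [ 0.61187914 -0.1325231   0.057     ]
clamp 0.77 [316.0, 39.9] [ 0.62202007 -0.11300941  0.057     ]
clamp 0.17 [295.0, 57.5] [ 0.61016063 -0.13076165  0.057     ]
```

View pics/w1.png

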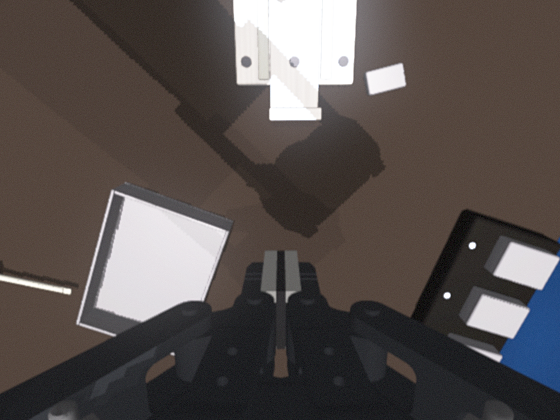

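```bash
python3 - <<'E'
from h import *
C=cam("wrist");print("cam",C[2])
o=np.array([.575,-.024]);f=np.array([np.cos(np.radians(108.1)),np.sin(np.radians(108.1))]);X=np.array([f[1],-f[0]])
for n,p,z in(("base",(236,84),.015),("base",(354,84),.015),("leg top108",(270,108),.057),("leg",(321,108),.057),("leg119",(270,119),.057),("leg",(321,119),.057),("TCPpix",0,0)):
    if n=="TCPpix": print(w2pix(C,state()["tool_pos"]));continue
    q=pix2w(C,p,z);d=q[:2]-o;print(n,q.round(4),(d@X).round(4),(d@f).round(4))
E
```

```text
cam [ 0.60962791 -0.16883885  0.37497531]
base [ 0.5649 -0.1662  0.015 ] -0.0538 -0.1321
base [ 0.671  -0.1319  0.015 ] 0.0577 -0.1324
leg top108 [ 0.6029 -0.1762  0.057 ] -0.0207 -0.1534
leg [ 0.6442 -0.1629  0.057 ] 0.0226 -0.1535
leg119 [ 0.6057 -0.1849  0.057 ] -0.0208 -0.1625
leg [ 0.6472 -0.1715  0.057 ] 0.0228 -0.1626
[282.55491388 271.10285176]
```

Request:
play_rows --pt "0.006 0.002 -0.05" --pt "0.006 0.002 -0.05" --pt "0 0 -0.05" --pt "0 0 -0.035" --pt "0 0 -0.008" --pt "-0.0031 0.0095 0" --pt "-0.0031 0.0095 0" --pt "-0.0031 0.0095 0" --turn '[0,0,0,0,0,0,0,0]'

```text
time: 3.35
tool_pos: [0.6362, -0.2011, 0.041]
tool_rot: [0.002, 0.587, 0.81, 0.0]
contact_force: [-0.4, -0.3, 0.7]
gripper_width: 0.002
grasp_force: 0.0
```

Request:
play_rows --pt "-0.0022 0.0067 0" --pt "-0.0016 0.0048 0" --pt "-0.0016 0.0048 0" --pt "-0.0016 0.0048 0" --pt "-0.0016 0.0048 0" --turn '[0,0,0,0,0]'

```text
time: 3.98
tool_pos: [0.6268, -0.1758, 0.0391]
tool_rot: [0.0, 0.587, 0.809, -0.0]
contact_force: [0.9, -2.3, 1.0]
gripper_width: -0.001
grasp_force: 1.0
```

Request:
play_rows --pt "-0.0012 0.0038 0" --pt "-0.0012 0.0038 0" --pt "-0.0006 0.0019 0" --pt "0 0 0" --turn '[0,0,0,0]'

```text
time: 4.47
tool_pos: [0.6236, -0.1658, 0.0388]
tool_rot: [-0.0, 0.587, 0.81, 0.0]
contact_force: [1.0, -2.4, 1.5]
gripper_width: -0.002
grasp_force: 0.6
```

Request:
play_rows --pt "-0.0006 0.0019 0" --pt "0 0 0" --turn '[0,0]'

```text
time: 4.72
tool_pos: [0.623, -0.1641, 0.0388]
tool_rot: [-0.0, 0.587, 0.81, 0.0]
contact_force: [1.0, -1.4, 0.3]
gripper_width: -0.005
grasp_force: 0.8
```

Request:
play_rows --pt "-0.0006 0.0019 0" --pt "0 0 0" --turn '[0,0]'

```text
time: 4.97
tool_pos: [0.6228, -0.1629, 0.0389]
tool_rot: [0.001, 0.587, 0.81, -0.0]
contact_force: [1.4, -5.7, -1.6]
gripper_width: -0.001
grasp_force: 2.5
```

Request:
play_rows --pt "-0.0005 0.0014 0" --pt "0 0 0" --turn '[0,0]'

```text
time: 5.22
tool_pos: [0.623, -0.1627, 0.0396]
tool_rot: [0.002, 0.587, 0.809, -0.001]
contact_force: [3.8, -8.1, 0.5]
gripper_width: 0.003
grasp_force: 3.9
```

Request:
play_rows --pt "-0.0005 0.0014 0" --pt "0 0 0" --turn '[0,0]'

```text
time: 5.48
tool_pos: [0.6232, -0.1625, 0.0403]
tool_rot: [0.004, 0.587, 0.81, -0.001]
contact_force: [3.3, -9.8, -0.3]
gripper_width: -0.002
grasp_force: 5.4
```

Request:
play_rows --pt "0.005 -0.0145 0" --pt "0.0045 -0.0145 0.01" --pt "0 0 0.055" --pt "0 0 0.0575" --pt "0 0 0.0575" --pt "0 0 0.06" --pt "-0.0155 0.045 0" --pt "-0.0155 0.045 0" --turn '[0,0,0,0,0,0,0,0]'

```text
time: 6.48
tool_pos: [0.5999, -0.0982, 0.2806]
tool_rot: [0.001, 0.588, 0.809, 0.001]
contact_force: [0.5, -0.1, -0.4]
gripper_width: 0.0
grasp_force: 0.0
```

Request:
play_rows --pt "0 0 0" --pt "0 0 0" --turn '[0,0]' --hand 0.02

```text
time: 6.72
tool_pos: [0.6, -0.0989, 0.279]
tool_rot: [-0.0, 0.587, 0.81, -0.0]
contact_force: [0.1, -0.0, -0.6]
gripper_width: 0.233
grasp_force: 0.0
```

```bash
python3 - <<'E'
from h import *
C=cam("wrist");save(grab_frame("wrist"),"w2.png");s=state();print(s["time"],s["tool_pos"],s["tool_rot"],s["contact_force"],s["ft_torque"],s["gripper_width"],C[2])
for t in("leg","handle_grip"):
    for d in trace("wrist",t)[:3]: print(t,d["p"],d["location"],pix2w(C,d["location"],.057 if t!="handle_grip" else .172))
E
```

```text
6.775 [ 0.6000941  -0.099276    0.27877485] [-1.35574992e-04  5.87351063e-01  8.09332256e-01 -9.33112672e-05] [ 0.08785183 -0.03679326 -0.30715333] [-0.00986065 -0.02931574  0.04353188] 0.23038496692937138 [ 0.57758435 -0.03262614  0.42096381]
leg 0.97 [285.9, 173.8] [ 0.60438763 -0.09764174  0.057     ]
leg 0.93 [77.9, 109.7] [ 0.3918552 -0.1002903  0.057    ]
handle_grip 0.9 [285.4, 88.2] [ 0.57774267 -0.02313672  0.172     ]
```

View pics/w2.png

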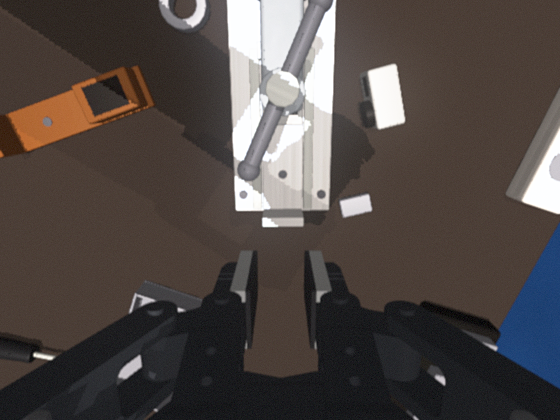

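```bash
python3 - <<'E'
from h import *
C=cam("wrist")
o=np.array([.576,-.0245]);f=np.array([np.cos(np.radians(108.1)),np.sin(np.radians(108.1))]);X=np.array([f[1],-f[0]])
for n,p,z in(("legouter",(263,226),.057),("legouter",(303,226),.057),("base",(236,211),.015),("base",(328,211),.015)):
    q=pix2w(C,p,z);d=q[:2]-o;print(n,q.round(4),(d@X).round(4),(d@f).round(4))
for z in(.166,.171,.178):
    h=pix2w(C,(284,89),z+.012);b=pix2w(C,(250,171),z);e=pix2w(C,(321,2),z);print(z,h.round(4),b.round(4),e.round(4),((b+e)/2).round(4),np.linalg.norm((b-e)[:2]),np.degrees(np.arctan2(*(e-b)[1::-1])))
E
```

```text
legouter [ 0.5988 -0.1593  0.057 ] -0.0202 -0.1352
legouter [ 0.6393 -0.1461  0.057 ] 0.0223 -0.1353
base [ 0.5656 -0.1658  0.015 ] -0.0538 -0.1311
base [ 0.6682 -0.1325  0.015 ] 0.0541 -0.1313
0.166 [ 0.5772 -0.0248  0.178 ] [ 0.5714 -0.0848  0.166 ] [0.5831 0.0325 0.166 ] [ 0.5773 -0.0261  0.166 ] 0.11786188745788125 84.30283953206896
0.171 [ 0.5772 -0.0249  0.183 ] [ 0.5715 -0.0837  0.171 ] [0.583  0.0312 0.171 ] [ 0.5773 -0.0263  0.171 ] 0.11554701228148778 84.30283953206896
0.178 [ 0.5772 -0.0252  0.19  ] [ 0.5717 -0.0823  0.178 ] [0.5829 0.0294 0.178 ] [ 0.5773 -0.0265  0.178 ] 0.11230618703453692 84.30283953206897
```

Request:
play_rows --pt "-0.0034 0.0046 0" --pt "-0.0034 0.0046 0" --pt "-0.0034 0.0046 0" --pt "-0.0034 0.0046 0" --pt "-0.0034 0.0046 0" --pt "-0.0034 0.0046 0" --pt "-0.0034 0.0046 0" --pt "-0.003 0.0043 0" --turn '[10.5,10.5,10.5,10.5,10.5,10.5,10.5,10.5]' --hand 0.032

```text
time: 7.88
tool_pos: [0.5732, -0.0628, 0.2786]
tool_rot: [-0.0, -0.108, 0.994, 0.0]
contact_force: [0.8, 0.2, 0.8]
gripper_width: 0.373
grasp_force: 0.0
```

Request:
play_rows --pt "0 0 0" --pt "0 0 0" --pt "0 0 0" --pt "0 0 0" --pt "0 0 0" --pt "0 0 0" --pt "0 0 0" --turn '[10.5,10.5,10.5,10.5,10.5,10.5,0]'

```text
time: 8.75
tool_pos: [0.5733, -0.0628, 0.2786]
tool_rot: [-0.0, -0.608, 0.794, 0.0]
contact_force: [-0.5, -0.7, -0.5]
gripper_width: 0.38
grasp_force: 0.0
```

```bash
python3 - <<'E'
from h import *
s=state();r=R.from_quat(s["tool_rot"],scalar_first=True).as_matrix()
print(s["time"],s["tool_pos"],np.degrees(np.arctan2(r[1,0],r[0,0])),s["joint_pos"],s["contact_force"],s["ft_torque"],s["gripper_width"])
E
```

```text
8.75 [ 0.57332116 -0.06277922  0.27859078] -105.08852075519688 [-2.38088854e-01 -8.52727456e-02  1.67094174e+00  2.55821730e-05
  1.55642015e+00 -3.11633752e+00] [-0.53102977 -0.72606127 -0.49765222] [-0.03365457  0.01889115 -0.01353029] 0.3801544480045288
```

Request:
play_rows --pt "0 0 -0.045" --pt "0 0 -0.045" --pt "0 0 -0.02" --pt "0 0 -0.016" --pt "0 0 0" --turn '[0,0,0,0,0]'

```text
time: 9.38
tool_pos: [0.5731, -0.0621, 0.1525]
tool_rot: [-0.0, -0.609, 0.793, 0.0]
contact_force: [0.0, -0.2, -0.0]
gripper_width: 0.377
grasp_force: 0.0
```

Request:
play_rows --pt "0 0 0" --pt "0 0 0" --pt "0 0 0" --turn '[0,0,0]' --hand 0.018

```text
time: 9.75
tool_pos: [0.5737, -0.0621, 0.1538]
tool_rot: [0.001, -0.609, 0.793, -0.001]
contact_force: [-0.1, 0.2, -0.3]
gripper_width: 0.215
grasp_force: 0.0
```

```bash
python3 - <<'E'
from h import *
save(grab_frame("wrist"),"w3.png");save(cv2.resize(grab_frame("scene")[150:290,230:400],None,fx=4,fy=4),"s3.png");s=state()
print(s["time"],s["tool_pos"],s["contact_force"],s["ft_torque"],s["gripper_width"])
E
```

```text
9.85 [ 0.57338073 -0.06204372  0.15333735] [-0.40689753  0.42043351 -0.16151274] [-0.01626054  0.00624236 -0.00083267] 0.20851090063072364
```

View pics/w3.png

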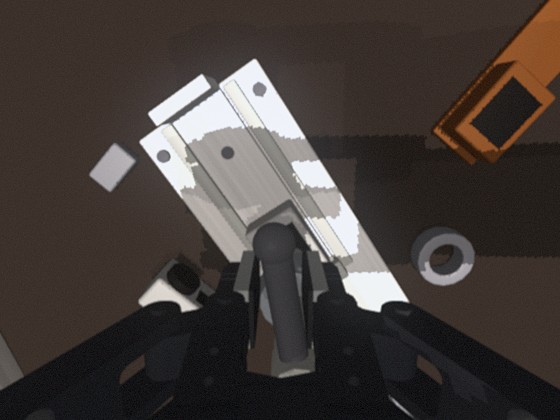

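```bash
python3 - <<'E'
import numpy as np
a=np.radians(264.3-10*np.arange(28));p=.038*np.c_[np.cos(a),np.sin(a)]
for i,d in enumerate(np.diff(p,axis=0)): print(i,264.3-10*(i+1),d.round(4).tolist())
E
```

```text
0 254.3 [-0.0065, 0.0012]
1 244.3 [-0.0062, 0.0023]
2 234.3 [-0.0057, 0.0034]
3 224.3 [-0.005, 0.0043]
4 214.3 [-0.0042, 0.0051]
5 204.3 [-0.0032, 0.0058]
6 194.3 [-0.0022, 0.0063]
7 184.3 [-0.0011, 0.0065]
8 174.3 [0.0001, 0.0066]
9 164.3 [0.0012, 0.0065]
10 154.3 [0.0023, 0.0062]
11 144.3 [0.0034, 0.0057]
12 134.3 [0.0043, 0.005]
13 124.30000000000001 [0.0051, 0.0042]
14 114.30000000000001 [0.0058, 0.0032]
15 104.30000000000001 [0.0063, 0.0022]
16 94.30000000000001 [0.0065, 0.0011]
17 84.30000000000001 [0.0066, -0.0001]
18 74.30000000000001 [0.0065, -0.0012]
19 64.30000000000001 [0.0062, -0.0023]
20 54.30000000000001 [0.0057, -0.0034]
21 44.30000000000001 [0.005, -0.0043]
22 34.30000000000001 [0.0042, -0.0051]
23 24.30000000000001 [0.0032, -0.0058]
24 14.300000000000011 [0.0022, -0.0063]
25 4.300000000000011 [0.0011, -0.0065]
26 -5.699999999999989 [-0.0001, -0.0066]
```

Request:
play_rows --pt "-0.0065 0.0012 -0.0007" --pt "-0.0062 0.0023 -0.0006" --pt "-0.0057 0.0034 -0.0007" --pt "-0.005 0.0043 -0.0007" --pt "-0.0042 0.0051 -0.0006" --pt "-0.0032 0.0058 -0.0007" --pt "-0.0022 0.0063 -0.0007" --pt "-0.0011 0.0065 -0.0006" --turn '[0,-10,-10,-10,-10,-10,-10,-10]'

```text
time: 10.85
tool_pos: [0.5386, -0.027, 0.1475]
tool_rot: [-0.0, -0.042, 0.999, -0.0]
contact_force: [0.5, -0.8, -0.3]
gripper_width: 0.207
grasp_force: 0.3
```

```bash
cat > m.py <<'E'
from h import *
def rep():
    s=state();p=s["tool_pos"]-np.array([.577,-.025,0]);F=s["contact_force"]
    print(round(s["time"],2),"TCP",p.round(4),"pol",np.hypot(*p[:2]).round(4),np.degrees(np.arctan2(p[1],p[0])).round(1),"F",F.round(1),"tau",s["ft_torque"].round(3),"rxF",round(p[0]*F[1]-p[1]*F[0],3),"grip",s["grasp_force"],s["gripper_width"],"q6",s["joint_pos"][5])
rep()
E
python3 m.py
```

```text
10.85 TCP [-0.0384 -0.002   0.1475] pol 0.0385 -177.0 F [ 0.5 -0.8 -0.3] tau [-0.029 -0.095 -0.023] rxF 0.03 grip 0.28938339091837406 0.20739425638044104 q6 -1.8417722165073593
```

```bash
python3 - <<'E'
import numpy as np
a=np.radians(184.3-6*np.arange(33));p=.038*np.c_[np.cos(a),np.sin(a)]
for i,d in enumerate(np.diff(p,axis=0)): print(i,round(184.3-6*(i+1),1),d.round(4).tolist())
E
```

```text
0 178.3 [-0.0001, 0.004]
1 172.3 [0.0003, 0.004]
2 166.3 [0.0007, 0.0039]
3 160.3 [0.0011, 0.0038]
4 154.3 [0.0015, 0.0037]
5 148.3 [0.0019, 0.0035]
6 142.3 [0.0023, 0.0033]
7 136.3 [0.0026, 0.003]
8 130.3 [0.0029, 0.0027]
9 124.3 [0.0032, 0.0024]
10 118.3 [0.0034, 0.0021]
11 112.3 [0.0036, 0.0017]
12 106.3 [0.0038, 0.0013]
13 100.3 [0.0039, 0.0009]
14 94.3 [0.0039, 0.0005]
15 88.3 [0.004, 0.0001]
16 82.3 [0.004, -0.0003]
17 76.3 [0.0039, -0.0007]
18 70.3 [0.0038, -0.0011]
19 64.3 [0.0037, -0.0015]
20 58.3 [0.0035, -0.0019]
21 52.3 [0.0033, -0.0023]
22 46.3 [0.003, -0.0026]
23 40.3 [0.0027, -0.0029]
24 34.3 [0.0024, -0.0032]
25 28.3 [0.0021, -0.0034]
26 22.3 [0.0017, -0.0036]
27 16.3 [0.0013, -0.0038]
28 10.3 [0.0009, -0.0039]
29 4.3 [0.0005, -0.0039]
30 -1.7 [0.0001, -0.004]
31 -7.7 [-0.0003, -0.004]
```

Request:
play_rows --pt "0.0001 0.0066 -0.0007" --turn '[-10]'

```text
time: 10.98
tool_pos: [0.5387, -0.0204, 0.1468]
tool_rot: [-0.0, 0.046, 0.999, -0.0]
contact_force: [-0.7, -1.2, 0.2]
gripper_width: 0.209
grasp_force: 0.3
```

```bash
python3 m.py
```

```text
10.97 TCP [-0.0383  0.0046  0.1468] pol 0.0386 173.1 F [-0.7 -1.2  0.2] tau [-0.11  -0.041 -0.011] rxF 0.049 grip 0.2855902165174484 0.20877064163091583 q6 -1.655040412965055
```

Request:
play_rows --pt "0.0012 0.0065 -0.0007" --turn '[-10]'

```text
time: 11.1
tool_pos: [0.5399, -0.0139, 0.146]
tool_rot: [-0.0, 0.133, 0.991, -0.0]
contact_force: [0.4, -1.2, 1.0]
gripper_width: 0.212
grasp_force: 0.3
```

Request:
play_rows --pt "0.0023 0.0062 -0.0006" --turn '[-10]'

```text
time: 11.22
tool_pos: [0.5422, -0.0077, 0.1454]
tool_rot: [-0.0, 0.218, 0.976, -0.0]
contact_force: [0.3, -1.1, 0.1]
gripper_width: 0.21
grasp_force: 0.3
```

Request:
play_rows --pt "0.0034 0.0057 -0.0007" --turn '[-10]'

```text
time: 11.35
tool_pos: [0.5455, -0.0019, 0.1447]
tool_rot: [-0.0, 0.303, 0.953, -0.0]
contact_force: [0.1, -0.4, 1.3]
gripper_width: 0.209
grasp_force: 0.3
```

Request:
play_rows --pt "0.0043 0.005 -0.0007" --turn '[-10]'

```text
time: 11.48
tool_pos: [0.5498, 0.0031, 0.144]
tool_rot: [-0.0, 0.385, 0.923, -0.0]
contact_force: [-0.7, -0.1, 0.5]
gripper_width: 0.212
grasp_force: 0.3
```

Request:
play_rows --pt "0.0051 0.0042 -0.0006" --turn '[-10]'

```text
time: 11.6
tool_pos: [0.5549, 0.0073, 0.1433]
tool_rot: [-0.0, 0.463, 0.886, -0.0]
contact_force: [0.4, -0.3, -0.9]
gripper_width: 0.209
grasp_force: 0.3
```

Request:
play_rows --pt "0.0058 0.0032 -0.0007" --turn '[-10]'

```text
time: 11.72
tool_pos: [0.5607, 0.0105, 0.1426]
tool_rot: [-0.0, 0.539, 0.842, -0.0]
contact_force: [-1.0, -0.4, 0.5]
gripper_width: 0.207
grasp_force: 0.3
```

Request:
play_rows --pt "0.0063 0.0022 -0.0003" --turn '[-10]'

```text
time: 11.85
tool_pos: [0.5669, 0.0127, 0.1422]
tool_rot: [-0.001, 0.61, 0.792, -0.0]
contact_force: [-0.5, -0.6, -0.5]
gripper_width: 0.215
grasp_force: 0.3
```

```bash
python3 m.py
```

```text
11.85 TCP [-0.0101  0.0377  0.1422] pol 0.039 105.0 F [-0.5 -0.6 -0.5] tau [-0.084  0.05   0.001] rxF 0.024 grip 0.31961839646101 0.21525538106577405 q6 -0.3666039537033715
```

Request:
play_rows --pt "0.0065 0.0011 -0.0003" --turn '[-10]'

```text
time: 11.98
tool_pos: [0.5734, 0.0138, 0.1417]
tool_rot: [-0.001, 0.677, 0.736, -0.0]
contact_force: [-0.4, -0.3, -0.5]
gripper_width: 0.211
grasp_force: 0.3
```

Request:
play_rows --pt "0.0066 -0.0001 -0.0003" --turn '[-10]'

```text
time: 12.1
tool_pos: [0.5799, 0.0137, 0.1414]
tool_rot: [-0.001, 0.739, 0.674, -0.0]
contact_force: [-1.1, -0.3, 0.3]
gripper_width: 0.212
grasp_force: 0.3
```

Request:
play_rows --pt "0.0065 -0.0012 0" --turn '[-10]'

```text
time: 12.22
tool_pos: [0.5854, 0.0126, 0.141]
tool_rot: [-0.002, 0.794, 0.607, -0.002]
contact_force: [-6.5, -0.3, 0.2]
gripper_width: 0.207
grasp_force: 3.0
```

Request:
play_rows --pt "0 0 0" --turn '[0]'

```text
time: 12.35
tool_pos: [0.5858, 0.0126, 0.1411]
tool_rot: [-0.001, 0.792, 0.61, -0.001]
contact_force: [-3.8, 1.4, -0.1]
gripper_width: 0.212
grasp_force: 1.9
```

```bash
python3 m.py
```

```text
12.35 TCP [0.0088 0.0376 0.1411] pol 0.0386 76.8 F [-3.8  1.4 -0.1] tau [0.116 0.626 0.016] rxF 0.154 grip 1.870822235941887 0.2120199158102887 q6 0.1522863808987493
```

Request:
play_rows --pt "0.0022 -0.0006 0" --turn '[-3.4]'

```text
time: 12.48
tool_pos: [0.5871, 0.0121, 0.1409]
tool_rot: [-0.002, 0.81, 0.587, -0.002]
contact_force: [-7.5, 1.7, 1.4]
gripper_width: 0.213
grasp_force: 3.9
```

```bash
python3 m.py
```

```text
12.47 TCP [0.0101 0.0371 0.1409] pol 0.0385 74.8 F [-7.5  1.7  1.4] tau [0.234 1.193 0.08 ] rxF 0.294 grip 3.8664154708385468 0.2131137571644153 q6 0.21121078360254159
```

Request:
play_rows --pt "0.0022 -0.0007 0" --turn '[-3.4]'

```text
time: 12.6
tool_pos: [0.5887, 0.0115, 0.1407]
tool_rot: [-0.002, 0.827, 0.562, -0.003]
contact_force: [-8.9, 1.2, 2.3]
gripper_width: 0.213
grasp_force: 4.8
```

```bash
python3 m.py
```

```text
12.6 TCP [0.0117 0.0365 0.1407] pol 0.0384 72.3 F [-8.9  1.2  2.3] tau [0.219 1.509 0.079] rxF 0.34 grip 4.806467145681381 0.21348713405561973 q6 0.2700169226088541
```

Request:
play_rows --pt "0.0018 -0.0006 0" --turn '[-2.7]'

```text
time: 12.72
tool_pos: [0.59, 0.011, 0.1406]
tool_rot: [-0.003, 0.84, 0.543, -0.003]
contact_force: [-11.1, 1.8, 2.3]
gripper_width: 0.213
grasp_force: 5.5
```

```bash
python3 m.py
```

```text
12.72 TCP [0.013  0.036  0.1406] pol 0.0383 70.2 F [-11.1   1.8   2.3] tau [0.258 1.721 0.123] rxF 0.423 grip 5.548249930143356 0.21301644359084387 q6 0.3160923618708577
```

Request:
play_rows --pt "-0.0023 0.0007 0" --pt "-0.0015 0.0004 0" --pt "0 0 0" --turn '[0,0,0]'

```text
time: 13.1
tool_pos: [0.5892, 0.0116, 0.1417]
tool_rot: [-0.0, 0.84, 0.542, -0.0]
contact_force: [-1.8, 0.6, -1.2]
gripper_width: 0.209
grasp_force: 1.2
```

```bash
python3 m.py
```

```text
13.1 TCP [0.0122 0.0366 0.1417] pol 0.0386 71.6 F [-1.8  0.6 -1.2] tau [ 0.024  0.37  -0.025] rxF 0.072 grip 1.1951341107487679 0.20911530479189916 q6 0.31802886501453104
```

Request:
play_rows --pt "-0.001 0.0003 0" --pt "0 0 0" --pt "0 0 0" --turn '[0,0,0]' --hand 0.034

```text
time: 13.48
tool_pos: [0.589, 0.0117, 0.1423]
tool_rot: [0.0, 0.841, 0.542, 0.0]
contact_force: [0.8, 0.1, 0.1]
gripper_width: 0.403
grasp_force: 0.0
```

Request:
play_rows --pt "0 0 0.01" --pt "0 0 0.03" --pt "0 0 0.05" --pt "0 0 0.05" --pt "-0.05 0 0.03" --pt "-0.05 0 0" --pt "-0.03 0 0" --pt "0 0 0" --turn '[0,0,0,0,0,0,0,0]'

```text
time: 14.48
tool_pos: [0.4577, 0.0119, 0.3134]
tool_rot: [0.001, 0.841, 0.542, 0.001]
contact_force: [1.4, -0.0, -0.1]
gripper_width: 0.393
grasp_force: 0.0
```

```bash
python3 m.py; python3 - <<'E'
from h import *
a=cv2.resize(grab_frame("top")[140:250,215:355],None,fx=3,fy=3);b=cv2.resize(grab_frame("scene")[180:300,250:370],None,fx=3,fy=2.75)
save(np.hstack([a,b]),"end.png")
E
```

```text
14.47 TCP [-0.1193  0.0369  0.3134] pol 0.1249 162.8 F [ 1.4 -0.  -0.1] tau [-0.005 -0.051 -0.013] rxF -0.046 grip 0.0 0.3930708889253104 q6 0.2891204186718777
```

View pics/end.png

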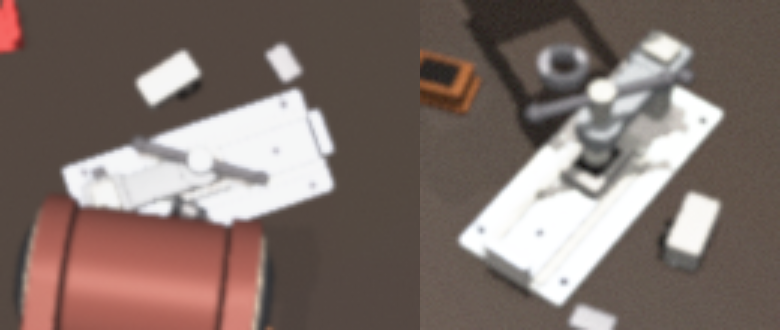

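The leg sits flush at the base end (right picture, about (507,262)), the pad is down on the camera (about (600,150)), and the handle is free. The neighbouring gear hasn't moved, so I'm handing in.

```bash
python3 -c "
from plant import *
print(job_done())"
```

```text
the job is handed in; nothing more can be done
None
```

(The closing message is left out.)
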